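# Pile up the pencil rest and hold a dowel down in the V-blocks for marking

## Task

I am about to strike a pencil line along the thick dowel. First lay the loose packer squarely on the packer beside the V-blocks, edges flush, as a rest for the pencil, and let go of it; then seat the thick dowel in both V-blocks, sticking out about equally at the two ends, and press it firmly down onto both faces of the V. Finish while still holding it pressed there, and leave the other things on the table alone.

Things in the scene. Friction and masses are not known exactly. Their poses are not given: they have to be found in the camera images.
- dowel: the thick plain wooden dowel, 40 dia x 240 long, about 0.2 kg, at first lying loose on the table (it can roll); origin at its middle, on its axis (20 above the table at the start); its own x runs along its length, and it may have rolled to any angle about it
- packer_top: the loose packer: brown fibreboard slip 50 (own x) x 110 (own y) x 19 thick, lying flat on the table away from the jig; origin at the centre of its underside
- packer_low: a second, identical packer (50 x 110 x 19) already lying, loose, in its place on the jig's board on the side away from the robot; the loose packer goes on top of it. Origin at the centre of its underside, 18 above the table; own x and y run as the jig's, within 2.5 degrees
- jig: the marking jig, fixed to the table: plywood board 18 thick, x = -50 to 160, y = -107 to 107, carrying two wooden V-blocks in line (see vee_near) and, at x = 115, the lower packer. Origin at table height, straight under the V axis, midway between the blocks; the V axis runs along own y; own x points away from the robot
- seat (a point): where the middle of the dowel's axis belongs: on the V axis, midway between the blocks, 60.3 above the table (the dowel's axis height when it lies on both V faces); axes as the jig's. Held loosely, the dowel slides home by its own weight; gripped tight a little off-centre, it can hang on one face only
- rest (a point): the place of the lower packer's origin on the jig's board, at x = 115, y = 0 of the jig, 18 above the table (it starts within 5 of it); axes as the jig's
- vee_near: the robot-side (-x) half of both V-blocks; fixed, frame as the jig's. A block is 72 wide (x = -36 to 36), 45 long (y = 45 to 90, and -90 to -45), 58 high above the table, with a 90 degree V 52 wide at the top. Between the blocks (y = -45 to 45) is only the board: fingers can reach down beside the dowel there. A firm hold puts at least 3 N on this half
- vee_far: the far (+x) half of both V-blocks; else as vee_near. The dowel's weight alone puts 1.2 to 1.8 N on each half; pushing it down with about 10 N puts some 8 N on each
- dowel_thin: plain thin dowel lying on the table, 20 dia x 260 (bystander, leave alone); origin at its middle, on its axis
- offcut: plywood offcut 85 x 40 x 9 lying flat on the table (bystander, leave alone); origin at the centre of its underside
- pencil: pencil lying on the table, 8 dia x 170 (bystander, leave alone); origin on its axis
- scissors: pair of scissors lying flat on the table, about 195 long (bystander, leave alone)
- tumbler: black open tumbler, 80 dia x 100 high (bystander, leave alone)
- glue: upright glue bottle, 60 dia x 190 high (bystander, leave alone)
- jar: white jar with a cap, 90 dia x 130 high (bystander, leave alone)
Not all that is in view belongs to the job. What is shaped like the packer_top but red is not meant. Leave any white look-alike of the dowel alone.

How it is judged:
By the outcome, as a careful person would: the job done as asked, in the order asked, and still so for the second after the job is handed in, while the arm keeps its last pose, push and grip.
It also fails if it takes over 69 s, if anything falls off the work surface, if the arm or the gripper's body presses on something with over 40 N, if the wrist force passes 120 N, or if a joint passes its speed limit or range.

## Robot

A 6-joint arm with a two-finger parallel gripper is mounted at the origin on the work surface. World frame = base frame: x ahead of the robot, y to its left, z up, the work surface at z = 0. Lengths are in m, angles in rad, forces in N, time in s.
With the tool pointing down it reaches from about 0.35 to 0.975 m from the base axis. Payload 4.9 kg.
Tool frame: the origin (TCP) lies between the finger pads; the fingertips stand 22 mm ahead of it and the grasp point (between the pads) lies 3 mm ahead of it; z points along the fingers, y is the line along which they close (so a half turn about z gives the same grasp; the last joint's range is limited). The gripper opens to 85 mm and grips with 20 to 120 N. Pads are 22 mm wide; open, the fingers measure 114 mm over their backs; the gripper's body (76 mm by 85 mm) begins 54 mm behind the grasp point. The pads swing forward as they close: fully open they stand 13 mm farther back than shut.
Start: joints at [-1.336, 0.053, 1.613, -0, 1.476, -0.119], TCP at [0.217, -0.586, 0.253] pointing down, gripper open.
Joint ranges: [-3.01, 3.01], [-1.01, 2.22], [0.06, 2.58], [-1.02, 4.17], [0.09, 2.62], [-3.14, 3.14]. Speed limits (rad/s): [2.57, 2.57, 3.14, 3.14, 3.14, 3.14].

## Interface

Orientations are given as a unit quaternion [w, x, y, z].
In Python, from plant import state, grab_frame, get_calibration, job_done, recognise, regions_of gives the robot as it stands.
- The arm moves only by the tool apply_moves, never from a script. Its argument "targets" is a list of rows, each an object with "translation": the shift along the tool's x, y, z normalised to -1 to 1, where 1 is 100 mm, a list of three; "twist": the turn about the tool's z normalised to -1 to 1, where 1 is 0.1 rad; "hand": the opening, from 0 (shut) to 1 (fully open). A call has 1 to 8 rows; each row shifts and turns the commanded pose from where the row before left it, along the tool's axes as they then stand; what a row does not reach is not made up. A row lasts 1/10 s, in which the tool goes at most 50 mm and 8.59 degrees, less where a joint would pass 70% of its speed; a pose out of reach is approached as far as the arm can. A call with a number of a shift or a turn outside -1 to 1 is refused whole. A call with a gripper value outside its range is refused whole. The fingers move at their own pace and stop on an object; the grip force is fixed at half the most. Time passes only in rows, so rows that do not move let the fingers close. It gives the time, the measured TCP pose, the force, the opening and the grip force at its end, in the units of the state.
- state(): the state, without advancing time (a new reading comes with each control period).
- grab_frame(name): name is "scene" or "side" or "wrist"; returns the picture (420x560x3 uint8, red, green, blue); there is no depth.
- get_calibration(name): a dict with "camera_matrix" (3x3 intrinsics, pixels), "D" ([k1, k2, p1, p2, k3] as OpenCV has them; the pictures are not rectified), "pose" (4x4, takes a point from camera to world coordinates). Camera axes: x right, y up, looking along -z (the intrinsics and any distortion apply to the point x, -y, -z); pixel columns grow to the right and rows downward; lengths in m; the calibration is good to about 2 mm. A picture is of the moment at which its call begins: read the wrist's pose just before it. get_calibration takes no time and is no camera call; for the wrist camera it gives the pose at the moment of the call.
- job_done(): hands the job in; it is judged then, once.
Trained networks look in the newest picture that a camera, given by its name, has taken for a name from the list of things; names that differ only in an ending like _2 or _b are one class to them, and where a whole thing is asked for, a point or a joint stands for the part that bears it (a point fixed in the world has none). Each returns a list of dicts, best first, with "score" (0 to 1); they miss things now and then, are a little off and sometimes report something else, mostly with a low value. They report only what shows in the picture. A call takes as long as a camera call. They do not tell look-alikes from the thing itself.
- recognise(camera, query): "point" ([x, y, z] in m, in world coordinates, good to about 4 mm: the middle of the surface that is visible of it).
- regions_of(camera, query): "pixels" (420x560 bool, what is visible of it).
The state is a dict: "time": time; "joint_pos": joint angles; "joint_vel": joint speeds; "joint_efforts": joint torques, N m; "tool_pos": TCP position; "tool_rot": TCP orientation; "contact_force": force on the tool from outside, world axes, zero at the start; "ft_torque": the same for the moment, N m; "gripper_width": opening from 0.0 (shut) to 1.0 (fully open); "grasp_force": force on a finger pad.
Only numpy, scipy, OpenCV 4.12 (cv2) and the standard library are available. Lean on these libraries where they do the work, as an engineer would, in place of code of your own. Each camera call takes 0.05 s, during which the arm holds its last target. There are 200 camera calls.

## Working session

There is one attempt and no reset: what is moved stays moved. The work goes in short steps, Python scripts to look and compute and a tool call to move; the robot and the scene stay as the last step left them, time stands still between calls to the robot, and variables do not carry over. Pictures are saved under pics/ and viewed, at most 10 in all, crops included, and the job is handed in when it is done.

Besides the shell and the picture viewer there is one more tool, called after ">>>" as name(argument=value, ...) on one line, values as JSON. apply_moves: Moves the arm, as the interface text tells. Its arguments: {"type":"object","properties":{"targets":{"type":"array"}},"required":["targets"]}

```bash
mkdir -p pics; ls; python3 - <<'E'
from plant import *
import cv2, numpy as np
a=[]
for c in ("scene","side"):
    im=grab_frame(c); cv2.imwrite(f"pics/{c}0.png",im[:,:,::-1])
    for q in ("dowel","packer_top","packer_low","jig","vee_near","vee_far","dowel_thin","tumbler","glue","jar","scissors"):
        print(c,q,[(np.round(r["point"],3).tolist(),round(r["score"],2)) for r in recognise(c,q)[:3]])
s=state();print(s)
for c in ("scene","side","wrist"): print(c,np.round(get_calibration(c)["pose"],3).tolist())
E
```

```text
pics
scene dowel [([0.456, -0.2, 0.037], 0.9), ([0.514, -0.374, 0.033], 0.85)]
scene packer_top [([0.326, 0.337, 0.019], 0.84), ([0.456, 0.354, 0.015], 0.81)]
scene packer_low [([0.594, 0.063, 0.035], 0.71)]
scene jig [([0.527, 0.074, 0.017], 0.93), ([0.77, -0.195, 0.11], 0.51)]
scene vee_near [([0.457, 0.117, 0.044], 0.78)]
scene vee_far [([0.51, 0.069, 0.046], 0.58)]
scene dowel_thin [([0.539, -0.551, 0.023], 0.56), ([0.779, 0.118, 0.007], 0.54), ([0.595, 0.058, 0.035], 0.28)]
scene tumbler [([0.724, 0.302, 0.062], 0.58)]
scene glue [([0.769, -0.195, 0.112], 0.79), ([0.735, -0.333, 0.104], 0.51)]
scene jar [([0.733, -0.333, 0.1], 0.7)]
scene scissors [([0.805, -0.057, 0.014], 0.67)]
side dowel [([0.436, -0.191, 0.034], 0.66), ([0.491, -0.37, 0.033], 0.57)]
side packer_top [([0.319, 0.342, 0.014], 0.82), ([0.449, 0.363, 0.017], 0.76)]
side packer_low [([0.489, -0.373, 0.037], 0.61), ([0.583, 0.069, 0.039], 0.58)]
side jig [([0.501, 0.085, 0.018], 0.92)]
side vee_near [([0.452, 0.116, 0.047], 0.79), ([0.504, 0.085, 0.019], 0.69), ([0.794, -0.061, 0.013], 0.32)]
side vee_far [([0.496,
[... 720 characters left out ...]
-05]), 'tool_pos': array([ 0.21654646, -0.58626282,  0.25331576]), 'tool_rot': array([-8.48861090e-06,  9.84392637e-01,  1.75986181e-01,  7.55234742e-06]), 'contact_force': array([-0.32213042, -0.31427292,  0.15582721]), 'ft_torque': array([0.03778727, 0.03149123, 0.02739576]), 'grasp_force': 0.0, 'gripper_width': 0.9999402119040847}
scene [[-0.376, -0.743, 0.553, 1.22], [0.927, -0.3, 0.226, 0.284], [-0.002, 0.597, 0.802, 1.018], [0.0, 0.0, 0.0, 1.0]]
side [[-0.934, 0.284, -0.217, 0.196], [-0.357, -0.734, 0.578, 0.895], [0.005, 0.617, 0.787, 1.299], [0.0, 0.0, 0.0, 1.0]]
wrist [[0.346, 0.887, 0.306, 0.295], [-0.938, 0.327, 0.112, -0.559], [-0.001, -0.326, 0.945, 0.374], [0.0, 0.0, 0.0, 1.0]]
```

View pics/scene0.png

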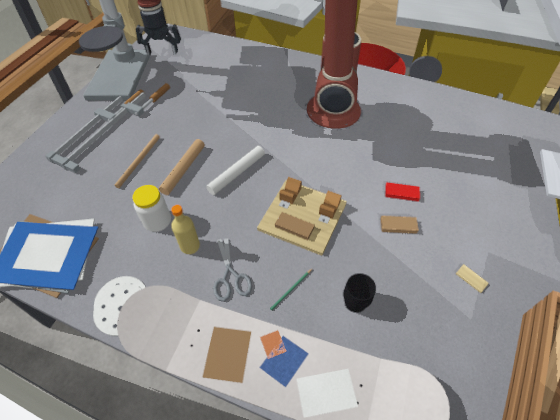

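View pics/side0.png

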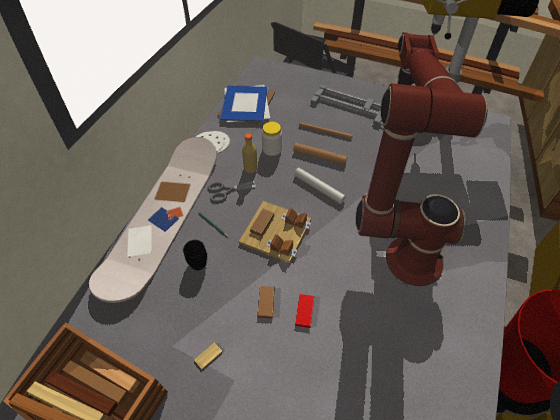

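The brown packer is at scene px (400,224), and the red look-alike at (403,191) is not wanted. The wooden dowel is at (183,167), with the white look-alike at (237,170). The jig is at (303,215). I'll fit poses by matching model silhouettes to the masks.

```bash
cat > h.py <<'E'
from plant import *
import cv2, numpy as np
from scipy.optimize import minimize
from scipy.spatial.transform import Rotation as R
S=3
def proj(P,c):
    T=np.linalg.inv(c["pose"]); q=(T[:3,:3]@np.asarray(P,float).T).T+T[:3,3]; q=q*[1,-1,-1]
    return cv2.projectPoints(q,np.zeros(3),np.zeros(3),np.array(c["camera_matrix"],float),np.array(c["D"],float))[0][:,0]
def box(x0,x1,y0,y1,z0,z1): return np.array([[x,y,z] for x in(x0,x1) for y in(y0,y1) for z in(z0,z1)])/1e3
t=np.linspace(0,2*np.pi,40)
cyl=np.array([[s*120,20*np.cos(a),20+20*np.sin(a)] for s in(-1,1) for a in t])/1e3
M=dict(dowel=[cyl],packer_top=[box(-25,25,-55,55,0,19)],packer_low=[box(-25,25,-55,55,18,37)],
 jig=[box(-50,160,-107,107,0,18),box(-36,36,45,90,18,58),box(-36,36,-90,-45,18,58),box(90,140,-55,55,18,37)])
def place(P,p): 
    c,s=np.cos(p[2]),np.sin(p[2]); return P@np.array([[c,s,0],[-s,c,0],[0,0,1]])+[p[0],p[1],0]
def render(name,p,c,z=0):
    im=np.zeros((420*S,560*S),np.uint8)
    for b in M[name]:
        uv=(proj(place(b,p)+[0,0,z],c)+.5)*S-.5
        h=cv2.convexHull(uv.astype(np.float32)); cv2.fillConvexPoly(im,np.round(h*16).astype(np.int32),1,shift=4)
    return im
def fit(name,views,p0,z=0):
    """views: list of (calib, mask). returns pose x,y,yaw and mean IoU"""
    ms=[(c,cv2.resize(m.astype(np.uint8),None,fx=S,fy=S,interpolation=cv2.INTER_NEAREST)) for c,m in views]
    def f(p):
        e=0
        for c,m in ms:
            r=render(name,p,c,z); e+=1-(r&m).sum()/max(1,(r|m).sum())
        return e/len(ms)
    best=None
    for y in p0[2] if np.ndim(p0[2]) else [p0[2]]:
        s=np.array([p0[0],p0[1],y]); o=minimize(f,s,method="Nelder-Mead",options=dict(initial_simplex=s+np.vstack([np.zeros(3),np.diag([.015,.015,.2])]),xatol=2e-4,fatol=1e-4))
        if best is None or o.fun<best.fun: best=o
    return best.x,1-best.fun
def mask_near(cam,q,c,xyz):
    u=proj([xyz],c)[0]; best=None
    for r in regions_of(cam,q):
        m=r["pixels"]; v=np.argwhere(m)[:,::-1].mean(0); d=np.hypot(*(u-v))
        if best is None or d<best[0]: best=(d,m)
    return best if best else (999,None)
E
cat > m1.py <<'E'
from h import *
G=dict(dowel=(.5,-.372,.02,np.arange(0,3.1,.4)),packer_top=(.455,.358,.01,np.arange(0,3.1,.4)),packer_low=(.59,.066,.028,np.arange(0,3.1,.4)),jig=(.53,.075,.02,[-.6,-.3,0,.3,.6]))
mm={}
for cam in("scene","side"):
    grab_frame(cam); c=get_calibration(cam)
    for q,g in G.items():
        d,m=mask_near(cam,q,c,g[:3]); print(cam,q,round(d,1),None if m is None else m.sum())
        if d<25: mm[cam,q]=(c,m)
for cam in("scene","side"):
    if (cam,"jig") in mm and (cam,"packer_low") in mm: mm[cam,"jig"]=(mm[cam,"jig"][0],mm[cam,"jig"][1]|mm[cam,"packer_low"][1])
for q,g in G.items():
    x0=(g[0]-.055,g[1]) if q=="jig" else g[:2]
    for sel in(("scene",),("side",),("scene","side")):
        v=[mm[k,q] for k in sel if (k,q) in mm]
        if v: p,i=fit(q,v,(*x0,g[3])); print(q,sel,np.round(p,4),round(i,3))
E
python3 m1.py
```

```text
scene dowel 4.0 721
scene packer_top 1.5 584
scene packer_low 2.0 632
scene jig 1.6 3561
side dowel 2.3 475
side packer_top 0.2 434
side packer_low 1.3 361
side jig 3.5 2410
dowel ('scene',) [ 0.4981 -0.3847  3.1507] 0.91
dowel ('side',) [ 0.4963 -0.3848  3.1247] 0.908
dowel ('scene', 'side') [ 0.4962 -0.3845  0.002 ] 0.903
packer_top ('scene',) [0.451  0.3541 0.3852] 0.903
packer_top ('side',) [0.4556 0.3553 0.3787] 0.889
packer_top ('scene', 'side') [0.4547 0.355  0.3749] 0.88
packer_low ('scene',) [ 0.5901  0.0604 -0.0672] 0.938
packer_low ('side',) [ 0.5905  0.0593 -0.0717] 0.927
packer_low ('scene', 'side') [0.5901 0.06   3.0686] 0.93
jig ('scene',) [ 0.4773  0.0699 -0.048 ] 0.974
jig ('side',) [ 0.476   0.0697 -0.0477] 0.961
jig ('scene', 'side') [ 0.4768  0.0697 -0.0474] 0.967
```

```bash
cat > plan.py <<'E'
import sys, json, numpy as np
from h import state, R
def rows(wps, hand, pose=None, nmin=1):
    """wps: list of (x,y,z,theta), theta = world yaw of tool x; prints rows"""
    s=state(); q=s["tool_rot"]; p=np.array(s["tool_pos"]); Rm=R.from_quat([q[1],q[2],q[3],q[0]])
    th=np.arctan2(*Rm.as_matrix()[1::-1,0])
    if pose is not None: p=np.array(pose[:3]); th=pose[3]
    print("from",np.round(p,4),round(th,4))
    out=[]
    for w in wps:
        d=np.array(w[:3])-p; dt=(w[3]-th+np.pi)%(2*np.pi)-np.pi
        n=max(nmin,int(np.ceil(np.linalg.norm(d)/.0495-1e-9)),int(np.ceil(abs(dt)/.1-1e-6)))
        for k in range(n):
            d=np.array(w[:3])-p; dt=(w[3]-th+np.pi)%(2*np.pi)-np.pi; m=n-k
            c,s_=np.cos(th),np.sin(th); dw=d/m
            tr=np.round([ (c*dw[0]+s_*dw[1])*10,(s_*dw[0]-c*dw[1])*10,-dw[2]*10],3); tw=round(float(-dt/m*10),3)
            tw=max(-1,min(1,tw)); out.append(dict(translation=tr.tolist(),twist=tw,hand=hand))
            v=tr/10; p=p+[c*v[0]+s_*v[1],s_*v[0]-c*v[1],-v[2]]; th-=tw/10
    for i in range(0,len(out),8): print(json.dumps(out[i:i+8]))
E
python3 -c "
from plan import *
rows([(.42,-.12,.28,1.2),(.52,.07,.28,1.5)],1)"
```

```text
from [ 0.2165 -0.5863  0.2533] 0.3538
[{"translation": [0.32, -0.334, -0.024], "twist": -0.769, "hand": 1}, {"translation": [0.345, -0.308, -0.024], "twist": -0.769, "hand": 1}, {"translation": [0.368, -0.28, -0.024], "twist": -0.769, "hand": 1}, {"translation": [0.388, -0.251, -0.024], "twist": -0.769, "hand": 1}, {"translation": [0.406, -0.221, -0.024], "twist": -0.769, "hand": 1}, {"translation": [0.422, -0.189, -0.024], "twist": -0.77, "hand": 1}, {"translation": [0.436, -0.156, -0.025], "twist": -0.769, "hand": 1}, {"translation": [0.446, -0.122, -0.024], "twist": -0.77, "hand": 1}]
[{"translation": [0.454, -0.087, -0.025], "twist": -0.769, "hand": 1}, {"translation": [0.46, -0.053, -0.024], "twist": -0.77, "hand": 1}, {"translation": [0.462, -0.017, -0.025], "twist": -0.769, "hand": 1}, {"translation": [0.427, 0.049, 0.0], "twist": -0.6, "hand": 1}, {"translation": [0.423, 0.074, 0.0], "twist": -0.6, "hand": 1}, {"translation": [0.418, 0.1, 0.0], "twist": -0.6, "hand": 1}, {"translation": [0.411, 0.124, 0.0], "twist": -0.6, "hand": 1}, {"translation": [0.402, 0.149, 0.0], "twist": -0.6, "hand": 1}]
```

>>> apply_moves(targets=[{"translation":[0.32,-0.33,-0.02],"twist":-0.77,"hand":1},{"translation":[0.35,-0.31,-0.02],"twist":-0.77,"hand":1},{"translation":[0.37,-0.28,-0.02],"twist":-0.77,"hand":1},{"translation":[0.39,-0.25,-0.02],"twist":-0.77,"hand":1},{"translation":[0.41,-0.22,-0.02],"twist":-0.77,"hand":1},{"translation":[0.42,-0.19,-0.02],"twist":-0.77,"hand":1},{"translation":[0.44,-0.16,-0.03],"twist":-0.77,"hand":1},{"translation":[0.45,-0.12,-0.02],"twist":-0.77,"hand":1}])

```text
time: 2.5
tool_pos: [0.3662, -0.2445, 0.2708]
tool_rot: [0.001, 0.884, 0.467, 0.0]
contact_force: [0.8, 0.1, -0.9]
gripper_width: 1.003
grasp_force: 0.0
```

>>> apply_moves(targets=[{"translation":[0.45,-0.09,-0.03],"twist":-0.77,"hand":1},{"translation":[0.46,-0.05,-0.03],"twist":-0.77,"hand":1},{"translation":[0.46,-0.02,-0.03],"twist":-0.77,"hand":1},{"translation":[0.43,0.05,0],"twist":-0.6,"hand":1},{"translation":[0.42,0.07,0],"twist":-0.6,"hand":1},{"translation":[0.42,0.1,0],"twist":-0.6,"hand":1},{"translation":[0.41,0.12,0],"twist":-0.6,"hand":1},{"translation":[0.4,0.15,0],"twist":-0.6,"hand":1}])

```text
time: 3.3
tool_pos: [0.5205, 0.0727, 0.2795]
tool_rot: [0.0, 0.73, 0.683, 0.0]
contact_force: [-0.4, 0.1, 0.3]
gripper_width: 0.999
grasp_force: 0.0
```

>>> apply_moves(targets=[{"translation":[0,0,0],"twist":0,"hand":1},{"translation":[0,0,0],"twist":0,"hand":1}])

```text
time: 3.5
tool_pos: [0.52, 0.0715, 0.2791]
tool_rot: [-0.0, 0.731, 0.682, -0.0]
contact_force: [-0.2, 0.5, -0.2]
gripper_width: 0.999
grasp_force: 0.0
```

```bash
cat > m2.py <<'E'
import sys
from h import *
def wlook(name,q,g,yaws,extra=None,png=None,z=0):
    c=get_calibration("wrist"); im=grab_frame("wrist")
    if png: cv2.imwrite(png,im[:,:,::-1])
    d,m=mask_near("wrist",q,c,(g[0],g[1],.02+z))
    if m is None: print(q,"none"); return
    if extra:
        m2=mask_near("wrist",extra,c,g[3] if len(g)>3 else (*g[:2],.02))[1]
        if m2 is not None: m=m|m2
    p,i=fit(name,[(c,m)],(g[0],g[1],yaws),z); print(name,"d",round(d,1),"px",m.sum(),np.round(p,4),"iou",round(i,3)); return p
E
python3 - <<'E'
from m2 import *
from plan import rows
wlook("packer_low","packer_low",(.590,.060),[-.07],png="pics/w1.png")
wlook("jig","jig",(.477,.07),[-.048],extra="packer_low")
rows([(.455,.355,.22,1.95)],1)
E
```

```text
packer_low d 1.0 px 3904 [ 0.5871  0.0587 -0.0696] iou 0.969
jig d 35.4 px 24732 [ 0.4744  0.0691 -0.0551] iou 0.844
from [0.5198 0.0697 0.2795] 1.4989
[{"translation": [0.4, -0.122, 0.085], "twist": -0.644, "hand": 1}, {"translation": [0.407, -0.096, 0.085], "twist": -0.645, "hand": 1}, {"translation": [0.412, -0.069, 0.085], "twist": -0.644, "hand": 1}, {"translation": [0.416, -0.042, 0.085], "twist": -0.645, "hand": 1}, {"translation": [0.417, -0.016, 0.085], "twist": -0.644, "hand": 1}, {"translation": [0.418, 0.011, 0.085], "twist": -0.645, "hand": 1}, {"translation": [0.416, 0.039, 0.085], "twist": -0.644, "hand": 1}]
```

View pics/w1.png

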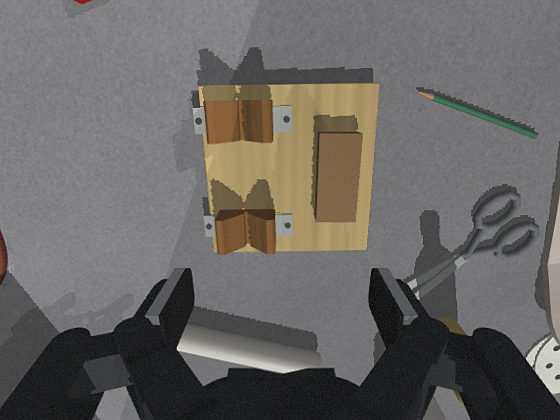

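The wrist view shows packer_low at px (339,177) and the V-blocks at (240,120) and (245,230), both in line with the fits. Next I hover short of the loose packer so it shows ahead of the fingers.

>>> apply_moves(targets=[{"translation":[0.4,-0.04,0.12],"twist":-0.9,"hand":1},{"translation":[0.4,-0.02,0.12],"twist":-0.9,"hand":1},{"translation":[0.4,0,0.12],"twist":-0.9,"hand":1},{"translation":[0.4,0.03,0.12],"twist":-0.9,"hand":1},{"translation":[0.4,0.06,0.12],"twist":-0.9,"hand":1},{"translation":[0,0,0],"twist":0,"hand":1},{"translation":[0,0,0],"twist":0,"hand":1}])

```text
time: 4.45
tool_pos: [0.5007, 0.2703, 0.219]
tool_rot: [-0.0, 0.561, 0.828, -0.0]
contact_force: [0.5, 0.5, -0.4]
gripper_width: 1.0
grasp_force: 0.0
```

```bash
python3 - <<'E'
from m2 import *
from plan import rows
p=wlook("packer_top","packer_top",(.455,.355),[.378],png="pics/w2.png")
th=p[2]+np.pi/2
rows([(p[0],p[1],.1,th),(p[0],p[1],.03,th)],1)
E
```

```text
packer_top d 5.9 px 6071 [0.4511 0.3535 0.3228] iou 0.965
from [0.5015 0.2695 0.22  ] 1.9488
[{"translation": [0.242, -0.039, 0.3], "twist": 0.138, "hand": 1}, {"translation": [0.241, -0.043, 0.3], "twist": 0.138, "hand": 1}, {"translation": [0.24, -0.046, 0.3], "twist": 0.138, "hand": 1}, {"translation": [0.24, -0.05, 0.3], "twist": 0.138, "hand": 1}, {"translation": [-0.0, 0.0, 0.35], "twist": 0.0, "hand": 1}, {"translation": [-0.0, 0.0, 0.35], "twist": 0.0, "hand": 1}]
```

View pics/w2.png

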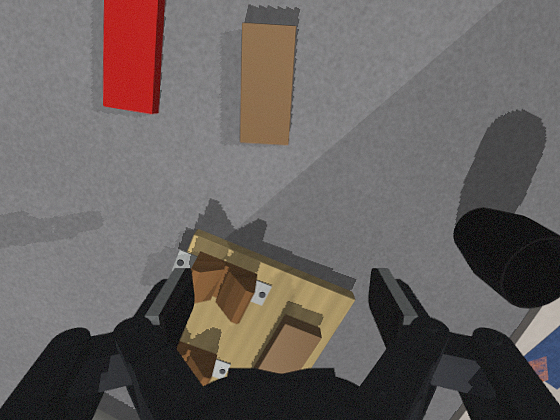

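The packer is at px (267,84), with the red one well clear at (132,55). Descending onto it.

>>> apply_moves(targets=[{"translation":[0.24,-0.04,0.3],"twist":0.12,"hand":1},{"translation":[0.24,-0.04,0.3],"twist":0.12,"hand":1},{"translation":[0.24,-0.05,0.3],"twist":0.12,"hand":1},{"translation":[0.24,-0.05,0.3],"twist":0.12,"hand":1},{"translation":[0,0,0.35],"twist":0,"hand":1},{"translation":[0,0,0.35],"twist":0,"hand":1},{"translation":[0,0,0.04],"twist":0,"hand":1}])

```text
time: 5.25
tool_pos: [0.4477, 0.351, 0.0211]
tool_rot: [-0.002, 0.581, 0.814, -0.004]
contact_force: [-1.0, -1.3, -0.6]
gripper_width: 1.0
grasp_force: 0.0
```

>>> apply_moves(targets=[{"translation":[0,0,0],"twist":0,"hand":0.4},{"translation":[0,0,0],"twist":0,"hand":0.4},{"translation":[0,0,0],"twist":0,"hand":0.4},{"translation":[0,0,0],"twist":0,"hand":0.4},{"translation":[0,0,0],"twist":0,"hand":0.4}])

```text
time: 5.75
tool_pos: [0.4525, 0.355, 0.0286]
tool_rot: [0.001, 0.581, 0.814, 0.003]
contact_force: [0.7, -1.5, 7.6]
gripper_width: 0.567
grasp_force: 64.0
```

```bash
python3 - <<'E'
from plan import rows
rows([(.4525,.355,.16,1.901),(.588,-.07,.16,1.5)],.4)
E
```

```text
from [0.4525 0.355  0.0286] 1.9025
[{"translation": [0.0, 0.0, -0.438], "twist": 0.005, "hand": 0.4}, {"translation": [0.0, 0.0, -0.438], "twist": 0.005, "hand": 0.4}, {"translation": [0.0, 0.0, -0.438], "twist": 0.005, "hand": 0.4}, {"translation": [-0.446, -0.01, 0.0], "twist": 0.401, "hand": 0.4}, {"translation": [-0.446, 0.008, 0.0], "twist": 0.401, "hand": 0.4}, {"translation": [-0.445, 0.026, 0.0], "twist": 0.401, "hand": 0.4}, {"translation": [-0.444, 0.044, 0.0], "twist": 0.401, "hand": 0.4}, {"translation": [-0.442, 0.062, 0.0], "twist": 0.401, "hand": 0.4}]
[{"translation": [-0.439, 0.079, 0.0], "twist": 0.401, "hand": 0.4}, {"translation": [-0.435, 0.097, 0.0], "twist": 0.401, "hand": 0.4}, {"translation": [-0.431, 0.115, 0.0], "twist": 0.401, "hand": 0.4}, {"translation": [-0.426, 0.132, 0.0], "twist": 0.401, "hand": 0.4}, {"translation": [-0.421, 0.148, 0.0], "twist": 0.401, "hand": 0.4}]
```

>>> apply_moves(targets=[{"translation":[0,0,-0.44],"twist":0,"hand":0.4},{"translation":[0,0,-0.44],"twist":0,"hand":0.4},{"translation":[0,0,-0.44],"twist":0,"hand":0.4},{"translation":[-0.45,-0.01,0],"twist":0.4,"hand":0.4},{"translation":[-0.45,0.01,0],"twist":0.4,"hand":0.4},{"translation":[-0.45,0.03,0],"twist":0.4,"hand":0.4},{"translation":[-0.44,0.04,0],"twist":0.4,"hand":0.4},{"translation":[-0.44,0.06,0],"twist":0.4,"hand":0.4}])

```text
time: 6.55
tool_pos: [0.5189, 0.1393, 0.1583]
tool_rot: [0.001, 0.659, 0.752, 0.001]
contact_force: [-0.3, 0.8, -1.7]
gripper_width: 0.567
grasp_force: 63.1
```

>>> apply_moves(targets=[{"translation":[-0.44,0.08,0],"twist":0.4,"hand":0.4},{"translation":[-0.43,0.1,0],"twist":0.4,"hand":0.4},{"translation":[-0.43,0.12,0],"twist":0.4,"hand":0.4},{"translation":[-0.43,0.13,0],"twist":0.4,"hand":0.4},{"translation":[-0.42,0.15,0],"twist":0.4,"hand":0.4},{"translation":[0,0,0],"twist":0,"hand":0.4},{"translation":[0,0,0],"twist":0,"hand":0.4}])

```text
time: 7.25
tool_pos: [0.5878, -0.0719, 0.1578]
tool_rot: [0.0, 0.731, 0.682, 0.0]
contact_force: [-0.2, 0.1, -1.4]
gripper_width: 0.564
grasp_force: 63.2
```

```bash
python3 - <<'E'
from m2 import *
s=state(); print(s["tool_pos"],s["tool_rot"])
p=wlook("packer_low","packer_low",(.588,.059),[-.07],png="pics/w3.png")
np.save("wl.npy",p)
p=wlook("jig","jig",(.477,.07),[-.048],extra="packer_low")
# predicted held packer corners if centred on the tool
c=get_calibration("wrist"); q=s["tool_rot"]; Rm=R.from_quat([q[1],q[2],q[3],q[0]]).as_matrix()
P=[s["tool_pos"]+Rm@np.array([x,y,z]) for x in(.055,0) for y in(-.025,.025) for z in(.005,.024)]
print(np.round(proj(P,c)).tolist())
E
```

```text
[ 0.5877665  -0.07188422  0.15783927] [3.75397515e-05 7.31351820e-01 6.82000306e-01 3.11523954e-04]
packer_low d 21.0 px 7810 [ 0.5876  0.0589 -0.0663] iou 0.984
jig d 79.7 px 45036 [ 0.4734  0.0693 -0.0071] iou 0.976
[[222.0, 176.0], [229.0, 167.0], [343.0, 176.0], [336.0, 167.0], [229.0, 291.0], [235.0, 270.0], [335.0, 291.0], [329.0, 270.0]]
```

View pics/w3.png

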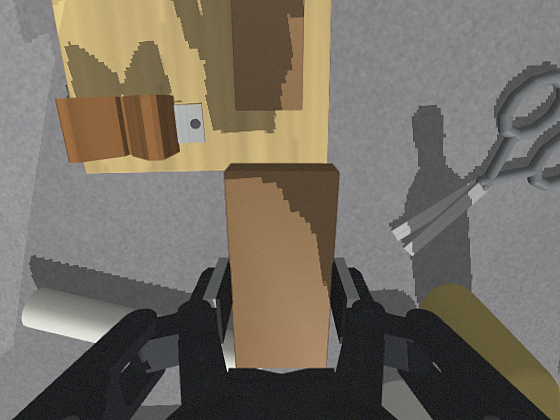

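The held packer's front edge is at row ~164–175, centred between the fingers as predicted. packer_low is ahead at px (268,55). Moving over it and lowering.

```bash
python3 - <<'E'
from plan import rows
rows([(.588,.0587,.1,1.503),(.588,.0587,.072,1.503)],.4)
E
```

```text
from [ 0.5874 -0.0698  0.1573] 1.5047
[{"translation": [0.427, -0.026, 0.191], "twist": 0.006, "hand": 0.4}, {"translation": [0.428, -0.026, 0.191], "twist": 0.005, "hand": 0.4}, {"translation": [0.427, -0.027, 0.191], "twist": 0.006, "hand": 0.4}, {"translation": [0.0, -0.0, 0.28], "twist": -0.0, "hand": 0.4}]
```

>>> apply_moves(targets=[{"translation":[0.43,-0.02,0.19],"twist":0,"hand":0.4},{"translation":[0.43,-0.03,0.19],"twist":0,"hand":0.4},{"translation":[0.43,-0.03,0.19],"twist":0,"hand":0.4},{"translation":[0,0,0.2],"twist":0,"hand":0.4},{"translation":[0,0,0.08],"twist":0,"hand":0.4},{"translation":[0,0,0],"twist":0,"hand":0.4},{"translation":[0,0,0],"twist":0,"hand":0.4},{"translation":[0,0,0],"twist":0,"hand":0.4}])

```text
time: 8.3
tool_pos: [0.5895, 0.0575, 0.0739]
tool_rot: [0.001, 0.731, 0.682, 0.001]
contact_force: [-0.2, -0.2, -0.3]
gripper_width: 0.565
grasp_force: 63.2
```

```bash
python3 - <<'E'
from m2 import *
ps=[]
for k in range(4):
    c=get_calibration("wrist"); grab_frame("wrist"); s=state(); ps.append([*s["tool_pos"],s["contact_force"][2]])
print(np.mean(ps,0),np.std(ps,0))
# same-camera comparison in the scene view: held packer (bottom at z~.043) and lower packer visible part
for cam in("scene","side"):
    im=grab_frame(cam); cv2.imwrite(f"pics/{cam}3.png",cv2.resize(im[150:290,200:400] if cam=="scene" else im[170:310,200:400],None,fx=4,fy=4,interpolation=cv2.INTER_CUBIC)[:,:,::-1])
E
```

```text
[ 0.58925295  0.05758166  0.07352079 -0.65007429] [1.75320170e-04 7.58933681e-05 2.39959512e-04 3.90772056e-01]
```

View pics/scene3.png

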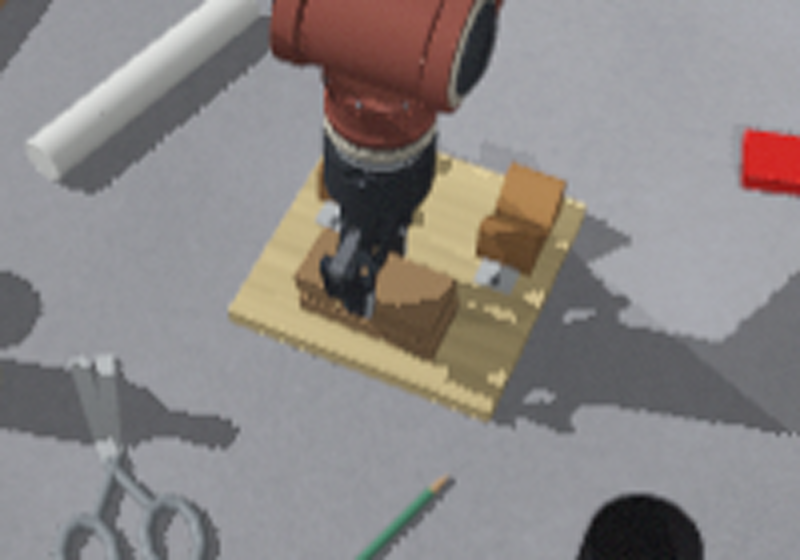

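The held packer looks in line above the lower one at crop px (375,290). Lowering until the force shows contact.

>>> apply_moves(targets=[{"translation":[0.01,0,0.02],"twist":0,"hand":0.4},{"translation":[0,0,0.02],"twist":0,"hand":0.4},{"translation":[0,0,0.02],"twist":0,"hand":0.4},{"translation":[0,0,0.01],"twist":0,"hand":0.4},{"translation":[0,0,0],"twist":0,"hand":0.4},{"translation":[0,0,0],"twist":0,"hand":0.4}])

```text
time: 9.2
tool_pos: [0.5886, 0.0592, 0.0657]
tool_rot: [-0.0, 0.731, 0.683, -0.0]
contact_force: [-2.9, -0.5, 3.5]
gripper_width: 0.563
grasp_force: 63.7
```

>>> apply_moves(targets=[{"translation":[0,0,0],"twist":0,"hand":0.75},{"translation":[0,0,0],"twist":0,"hand":0.9},{"translation":[0,0,0],"twist":0,"hand":1},{"translation":[0,0,-0.2],"twist":0,"hand":1},{"translation":[0,0,-0.4],"twist":0,"hand":1},{"translation":[-0.4,0,-0.4],"twist":0,"hand":1},{"translation":[-0.45,0,0],"twist":0,"hand":1},{"translation":[-0.45,0,0],"twist":0,"hand":1}])

```text
time: 10.0
tool_pos: [0.581, -0.067, 0.163]
tool_rot: [0.002, 0.73, 0.683, 0.001]
contact_force: [1.1, 0.7, -0.7]
gripper_width: 0.998
grasp_force: 0.0
```

>>> apply_moves(targets=[{"translation":[0,0,-0.3],"twist":0,"hand":1},{"translation":[0,0.4,-0.3],"twist":0,"hand":1},{"translation":[0,0,0],"twist":0,"hand":1},{"translation":[0,0,0],"twist":0,"hand":1}])

```text
time: 10.4
tool_pos: [0.6207, -0.0689, 0.2214]
tool_rot: [0.001, 0.731, 0.683, 0.0]
contact_force: [-1.2, 0.2, 0.0]
gripper_width: 1.0
grasp_force: 0.0
```

```bash
python3 - <<'E'
from m2 import *
p=wlook("packer_top","packer_top",(.589,.0595),[-.07],png="pics/w4.png",z=.037)
print(state()["tool_pos"])
c=get_calibration("wrist")
d,m=mask_near("wrist","packer_top",c,(.589,.0595,.05)); u=proj([(.589,.0595,.045)],c)[0].astype(int); print(u)
im=cv2.imread("pics/w4.png"); x,y=max(0,u[0]-110),max(0,u[1]-90)
cv2.imwrite("pics/w4c.png",cv2.resize(im[y:y+180,x:x+220],None,fx=3,fy=3,interpolation=cv2.INTER_CUBIC)); print(x,y)
for cam in("scene","side"):
    im=grab_frame(cam); cc=get_calibration(cam); d,m=mask_near(cam,"packer_top",cc,(.589,.0595,.045))
    if m is not None: print(cam,d,fit("packer_top",[(cc,m)],(.589,.0595,-.07),.037))
E
```

```text
packer_top d 10.5 px 7014 [ 0.5887  0.0585 -0.0796] iou 0.987
[ 0.61898456 -0.0682658   0.21925119]
[236  48]
126 0
scene 0.5730800531681319 (array([ 0.59125288,  0.06040419, -0.07175375]), np.float64(0.9556484010927205))
side 1.002455398274252 (array([ 0.59160054,  0.05866788, -0.06563441]), np.float64(0.9053270042194093))
```

View pics/w4c.png

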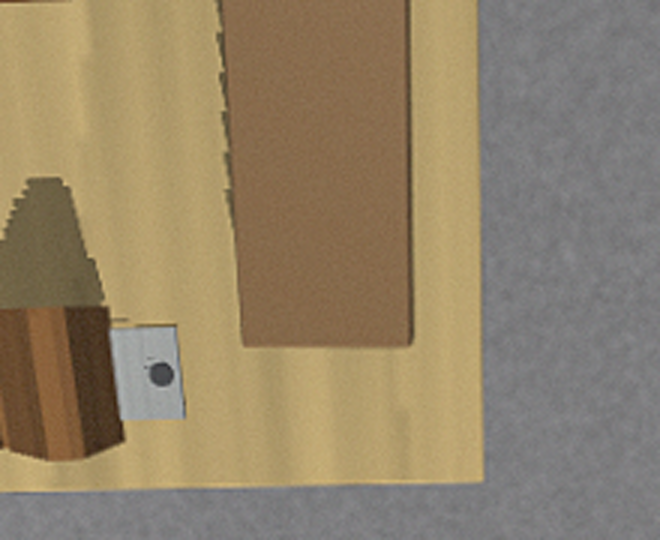

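The top packer is flush on the lower one, with at most about 1 mm offset in matched views. Now the wooden dowel.

```bash
python3 - <<'E'
from plan import rows
rows([(.46,-.385,.25,0.0)],1)
E
```

```text
from [ 0.6192 -0.0683  0.2198] 1.5031
[{"translation": [-0.204, -0.086, -0.019], "twist": 0.939, "hand": 1}, {"translation": [-0.211, -0.066, -0.019], "twist": 0.939, "hand": 1}, {"translation": [-0.217, -0.046, -0.019], "twist": 0.939, "hand": 1}, {"translation": [-0.22, -0.026, -0.019], "twist": 0.94, "hand": 1}, {"translation": [-0.222, -0.005, -0.019], "twist": 0.939, "hand": 1}, {"translation": [-0.221, 0.016, -0.019], "twist": 0.94, "hand": 1}, {"translation": [-0.218, 0.037, -0.019], "twist": 0.939, "hand": 1}, {"translation": [-0.214, 0.057, -0.019], "twist": 0.94, "hand": 1}]
[{"translation": [-0.208, 0.077, -0.019], "twist": 0.939, "hand": 1}, {"translation": [-0.2, 0.096, -0.019], "twist": 0.94, "hand": 1}, {"translation": [-0.19, 0.114, -0.019], "twist": 0.939, "hand": 1}, {"translation": [-0.178, 0.131, -0.019], "twist": 0.94, "hand": 1}, {"translation": [-0.165, 0.148, -0.019], "twist": 0.939, "hand": 1}, {"translation": [-0.151, 0.162, -0.018], "twist": 0.94, "hand": 1}, {"translation": [-0.135, 0.176, -0.019], "twist": 0.939, "hand": 1}, {"translation": [-0.118, 0.187, -0.018], "twist": 0.94, "hand": 1}]
```

>>> apply_moves(targets=[{"translation":[-0.2,-0.09,-0.02],"twist":0.94,"hand":1},{"translation":[-0.21,-0.07,-0.02],"twist":0.94,"hand":1},{"translation":[-0.22,-0.05,-0.02],"twist":0.94,"hand":1},{"translation":[-0.22,-0.03,-0.02],"twist":0.94,"hand":1},{"translation":[-0.22,0,-0.02],"twist":0.94,"hand":1},{"translation":[-0.22,0.02,-0.02],"twist":0.94,"hand":1},{"translation":[-0.22,0.04,-0.02],"twist":0.94,"hand":1},{"translation":[-0.21,0.06,-0.02],"twist":0.94,"hand":1}])

```text
time: 11.55
tool_pos: [0.5395, -0.2273, 0.2365]
tool_rot: [-0.0, 0.931, 0.365, -0.0]
contact_force: [0.0, 0.3, 0.2]
gripper_width: 1.001
grasp_force: 0.0
```

>>> apply_moves(targets=[{"translation":[-0.21,0.08,-0.02],"twist":0.94,"hand":1},{"translation":[-0.2,0.1,-0.02],"twist":0.94,"hand":1},{"translation":[-0.19,0.11,-0.02],"twist":0.94,"hand":1},{"translation":[-0.18,0.13,-0.02],"twist":0.94,"hand":1},{"translation":[-0.17,0.15,-0.02],"twist":0.94,"hand":1},{"translation":[-0.15,0.16,-0.02],"twist":0.94,"hand":1},{"translation":[-0.13,0.18,-0.02],"twist":0.94,"hand":1},{"translation":[-0.12,0.19,-0.02],"twist":0.94,"hand":1}])

```text
time: 12.35
tool_pos: [0.4597, -0.3866, 0.2525]
tool_rot: [-0.0, 1.0, -0.002, -0.0]
contact_force: [0.4, -0.6, -0.0]
gripper_width: 0.996
grasp_force: 0.0
```

>>> apply_moves(targets=[{"translation":[0,0,0],"twist":0,"hand":1},{"translation":[0,0,0],"twist":0,"hand":1},{"translation":[0,0,0],"twist":0,"hand":1}])

```text
time: 12.65
tool_pos: [0.4605, -0.3852, 0.2523]
tool_rot: [-0.0, 1.0, 0.0, -0.0]
contact_force: [0.3, 0.1, -0.3]
gripper_width: 1.0
grasp_force: 0.0
```

```bash
python3 - <<'E'
from m2 import *
p=wlook("dowel","dowel",(.496,-.385),[0.],png="pics/w5.png")
print(state()["tool_pos"])
E
```

```text
dowel d 14.1 px 7932 [ 0.4955 -0.3864 -0.0079] iou 0.97
[ 0.46068182 -0.38522397  0.25246567]
```

View pics/w5.png

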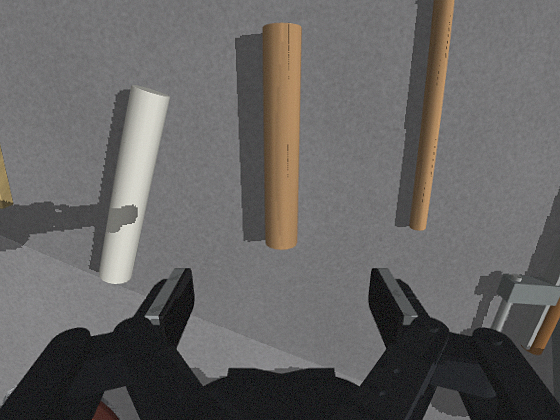

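The wooden dowel is wholly in view at px (282,135), clear of both neighbours. Descending to grip its middle.

>>> apply_moves(targets=[{"translation":[0.09,0,0.4],"twist":0.04,"hand":1},{"translation":[0.09,0,0.4],"twist":0.04,"hand":1},{"translation":[0.09,0.01,0.4],"twist":0,"hand":1},{"translation":[0.09,0,0.4],"twist":0,"hand":1},{"translation":[0,0,0.4],"twist":0,"hand":1},{"translation":[0,0,0.2],"twist":0,"hand":1},{"translation":[0,0,0],"twist":0,"hand":1}])

```text
time: 13.45
tool_pos: [0.4943, -0.3842, 0.028]
tool_rot: [-0.003, 1.0, -0.004, -0.003]
contact_force: [-0.8, 0.2, 0.4]
gripper_width: 1.004
grasp_force: 0.0
```

>>> apply_moves(targets=[{"translation":[0,0,0],"twist":0,"hand":0.3},{"translation":[0,0,0],"twist":0,"hand":0.3},{"translation":[0,0,0],"twist":0,"hand":0.3},{"translation":[0,0,0],"twist":0,"hand":0.3},{"translation":[0,0,0],"twist":0,"hand":0.3},{"translation":[0,0,0],"twist":0,"hand":0.3}])

```text
time: 14.05
tool_pos: [0.4977, -0.3886, 0.0354]
tool_rot: [0.001, 1.0, -0.005, 0.002]
contact_force: [-0.4, 0.0, 7.4]
gripper_width: 0.449
grasp_force: 61.1
```

```bash
python3 - <<'E'
from plan import rows
rows([(.497,-.386,.16,-.008),(.476,.070,.16,1.523)],.3,pose=(.497,-.386,.032,-.008))
E
```

```text
from [ 0.497 -0.386  0.032] -0.008
[{"translation": [0.0, -0.0, -0.427], "twist": -0.0, "hand": 0.3}, {"translation": [0.0, -0.0, -0.426], "twist": -0.0, "hand": 0.3}, {"translation": [0.0, -0.0, -0.427], "twist": -0.0, "hand": 0.3}, {"translation": [-0.015, -0.285, -0.0], "twist": -0.957, "hand": 0.3}, {"translation": [0.012, -0.285, -0.0], "twist": -0.957, "hand": 0.3}, {"translation": [0.039, -0.283, -0.0], "twist": -0.957, "hand": 0.3}, {"translation": [0.066, -0.278, -0.0], "twist": -0.957, "hand": 0.3}, {"translation": [0.092, -0.27, -0.0], "twist": -0.957, "hand": 0.3}]
[{"translation": [0.117, -0.26, -0.0], "twist": -0.957, "hand": 0.3}, {"translation": [0.142, -0.248, -0.0], "twist": -0.957, "hand": 0.3}, {"translation": [0.165, -0.233, -0.0], "twist": -0.957, "hand": 0.3}, {"translation": [0.186, -0.216, -0.0], "twist": -0.957, "hand": 0.3}, {"translation": [0.206, -0.197, -0.0], "twist": -0.957, "hand": 0.3}, {"translation": [0.224, -0.177, -0.0], "twist": -0.957, "hand": 0.3}, {"translation": [0.24, -0.154, -0.0], "twist": -0.957, "hand": 0.3}, {"translation": [0.253, -0.131, -0.0], "twist": -0.957, "hand": 0.3}]
[{"translation": [0.265, -0.106, -0.0], "twist": -0.956, "hand": 0.3}, {"translation": [0.274, -0.08, -0.0], "twist": -0.957, "hand": 0.3}, {"translation": [0.28, -0.054, -0.0], "twist": -0.956, "hand": 0.3}]
```

>>> apply_moves(targets=[{"translation":[0,0,-0.43],"twist":0,"hand":0.3},{"translation":[0,0,-0.43],"twist":0,"hand":0.3},{"translation":[0,0,-0.43],"twist":0,"hand":0.3},{"translation":[-0.02,-0.29,0],"twist":-0.96,"hand":0.3},{"translation":[0.01,-0.29,0],"twist":-0.96,"hand":0.3},{"translation":[0.04,-0.28,0],"twist":-0.96,"hand":0.3},{"translation":[0.07,-0.28,0],"twist":-0.96,"hand":0.3},{"translation":[0.09,-0.27,0],"twist":-0.95,"hand":0.3}])

```text
time: 14.85
tool_pos: [0.4889, -0.2425, 0.1615]
tool_rot: [-0.0, 0.972, 0.235, -0.0]
contact_force: [1.1, 0.5, -0.9]
gripper_width: 0.45
grasp_force: 61.0
```

>>> apply_moves(targets=[{"translation":[0.12,-0.26,0],"twist":-0.96,"hand":0.3},{"translation":[0.14,-0.25,0],"twist":-0.96,"hand":0.3},{"translation":[0.16,-0.23,0],"twist":-0.96,"hand":0.3},{"translation":[0.19,-0.22,0],"twist":-0.96,"hand":0.3},{"translation":[0.21,-0.2,0],"twist":-0.95,"hand":0.3},{"translation":[0.22,-0.18,0],"twist":-0.96,"hand":0.3},{"translation":[0.24,-0.15,0],"twist":-0.95,"hand":0.3},{"translation":[0.25,-0.13,0],"twist":-0.96,"hand":0.3}])

```text
time: 15.65
tool_pos: [0.478, -0.0147, 0.1616]
tool_rot: [0.0, 0.814, 0.581, 0.0]
contact_force: [0.9, -0.0, -2.6]
gripper_width: 0.445
grasp_force: 60.9
```

>>> apply_moves(targets=[{"translation":[0.26,-0.11,0],"twist":-0.95,"hand":0.3},{"translation":[0.27,-0.08,0],"twist":-0.95,"hand":0.3},{"translation":[0.28,-0.05,0],"twist":-0.95,"hand":0.3},{"translation":[0,0,0],"twist":0,"hand":0.3},{"translation":[0,0,0],"twist":0,"hand":0.3}])

```text
time: 16.15
tool_pos: [0.4741, 0.0692, 0.1616]
tool_rot: [0.0, 0.724, 0.689, -0.0]
contact_force: [-0.2, -0.2, -1.2]
gripper_width: 0.443
grasp_force: 61.0
```

```bash
python3 - <<'E'
from m2 import *
s=state(); print(s["tool_pos"], 2*np.arctan2(s["tool_rot"][2],s["tool_rot"][1]), s["contact_force"])
c=get_calibration("wrist"); im=grab_frame("wrist")
# predicted V axis line (jig scene fit) at block tops, and predicted held-dowel front end
J=(.4765,.0697,-.048)
ln=lambda x,y,z: place(np.array([[x,y,z]]),J)
L=[ln(x,y,.058)[0] for y in(.045,.09) for x in(-.036,-.026,.026,.036)]+[ln(0,y,.032)[0] for y in (.045,.09)]
uv=proj(L,c); print(np.round(uv).tolist())
o=im[:,:,::-1].copy()
for u in uv: cv2.circle(o,(int(round(u[0])),int(round(u[1]))),2,(255,0,255),-1)
cv2.imwrite("pics/w6.png",o)
E
```

```text
[0.4741371 0.0691505 0.1615538] 1.521371928660974 [-0.21333647 -0.2296645  -1.19371972]
[[234.0, 154.0], [248.0, 154.0], [320.0, 154.0], [334.0, 154.0], [231.0, 88.0], [246.0, 88.0], [323.0, 88.0], [337.0, 88.0], [284.0, 149.0], [284.0, 89.0]]
```

View pics/w6.png

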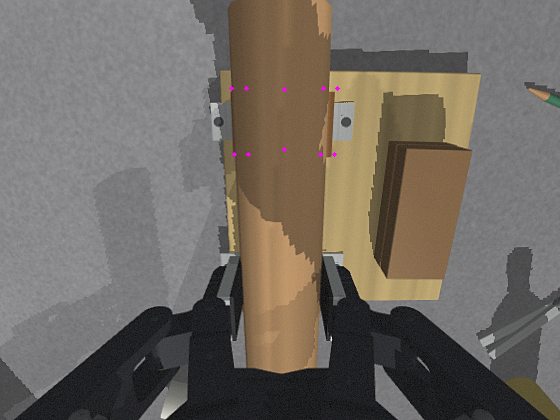

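The held dowel is over the V, with the visible block edge at px ~(333,120) about 1 mm left of the prediction. The packers are stacked at (425,210). Lowering to just above the seat.

>>> apply_moves(targets=[{"translation":[0,0.01,0.3],"twist":0,"hand":0.3},{"translation":[0,0,0.3],"twist":0,"hand":0.3},{"translation":[0,0,0.15],"twist":0,"hand":0.3},{"translation":[0,0,0.06],"twist":0,"hand":0.3},{"translation":[0,0,0],"twist":0,"hand":0.3},{"translation":[0,0,0],"twist":0,"hand":0.3}])

```text
time: 16.8
tool_pos: [0.4764, 0.0684, 0.0818]
tool_rot: [0.001, 0.725, 0.689, 0.001]
contact_force: [-0.6, 0.3, -1.6]
gripper_width: 0.442
grasp_force: 61.1
```

>>> apply_moves(targets=[{"translation":[0,0,0.02],"twist":0,"hand":0.3},{"translation":[0,0,0.02],"twist":0,"hand":0.3},{"translation":[0,0,0],"twist":0,"hand":0.3},{"translation":[0,0,0],"twist":0,"hand":0.3}])

```text
time: 17.2
tool_pos: [0.4756, 0.0689, 0.0769]
tool_rot: [0.0, 0.725, 0.689, 0.0]
contact_force: [-0.1, 0.3, -2.5]
gripper_width: 0.444
grasp_force: 61.1
```

>>> apply_moves(targets=[{"translation":[0,0,0.02],"twist":0,"hand":0.3},{"translation":[0,0,0],"twist":0,"hand":0.3},{"translation":[0,0,0],"twist":0,"hand":0.3}])

```text
time: 17.5
tool_pos: [0.4758, 0.0689, 0.0764]
tool_rot: [-0.0, 0.725, 0.689, -0.0]
contact_force: [-5.8, -0.3, 9.2]
gripper_width: 0.445
grasp_force: 62.1
```

>>> apply_moves(targets=[{"translation":[0,0,0.01],"twist":0,"hand":0.3},{"translation":[0,0,0],"twist":0,"hand":0.3},{"translation":[0,0,0],"twist":0,"hand":0.3}])

```text
time: 17.8
tool_pos: [0.4758, 0.069, 0.0764]
tool_rot: [-0.0, 0.724, 0.689, -0.001]
contact_force: [-9.9, -1.0, 15.4]
gripper_width: 0.445
grasp_force: 63.0
```

The push is uneven, with more on the far face. I'll let the dowel settle by its own weight, shift about 1 mm toward the robot, then regrip and press.

>>> apply_moves(targets=[{"translation":[0,0,-0.02],"twist":0,"hand":0.3},{"translation":[0,0,0],"twist":0,"hand":0.6},{"translation":[0,-0.01,0],"twist":0,"hand":0.6},{"translation":[0,0,0],"twist":0,"hand":0.6},{"translation":[0,0,0],"twist":0,"hand":0.6},{"translation":[0,0,0],"twist":0,"hand":0.6}])

```text
time: 18.4
tool_pos: [0.4744, 0.0689, 0.0755]
tool_rot: [-0.0, 0.725, 0.689, -0.0]
contact_force: [-0.4, 0.6, -0.4]
gripper_width: 0.599
grasp_force: 0.0
```

>>> apply_moves(targets=[{"translation":[0,0,0],"twist":0,"hand":0.3},{"translation":[0,0,0],"twist":0,"hand":0.3},{"translation":[0,0,0],"twist":0,"hand":0.3},{"translation":[0,0,0],"twist":0,"hand":0.3},{"translation":[0,0,0],"twist":0,"hand":0.3}])

```text
time: 18.9
tool_pos: [0.4748, 0.0689, 0.076]
tool_rot: [0.0, 0.725, 0.689, 0.0]
contact_force: [-0.5, -0.6, 3.4]
gripper_width: 0.448
grasp_force: 60.7
```

>>> apply_moves(targets=[{"translation":[0,0,0.01],"twist":0,"hand":0.3},{"translation":[0,0,0.01],"twist":0,"hand":0.3},{"translation":[0,0,0.01],"twist":0,"hand":0.3},{"translation":[0,0,0],"twist":0,"hand":0.3},{"translation":[0,0,0],"twist":0,"hand":0.3},{"translation":[0,0,0],"twist":0,"hand":0.3}])

```text
time: 19.5
tool_pos: [0.475, 0.0689, 0.0759]
tool_rot: [-0.0, 0.724, 0.689, -0.001]
contact_force: [-10.8, -0.1, 21.7]
gripper_width: 0.443
grasp_force: 63.0
```

```bash
python3 - <<'E'
from m2 import *
cs=[]
M["dowel"]=[cyl-[0,0,.02]]; 
for cam in("scene","side"):
    im=grab_frame(cam); c=get_calibration(cam); s=state(); cs.append(s["contact_force"])
    o=cv2.resize(im[150:290,200:400] if cam=="scene" else im[170:310,200:400],None,fx=4,fy=4,interpolation=cv2.INTER_CUBIC)
    cv2.imwrite(f"pics/{cam}9.png",o[:,:,::-1])
    d,m=mask_near(cam,"dowel",c,(.476,.07,.07)); print(cam,d,m is not None and m.sum())
    d,m=mask_near(cam,"packer_top",c,(.589,.0595,.045))
    if m is not None: print(cam,d,fit("packer_top",[(c,m)],(.589,.0595,-.07),.037))
print(cs,state()["ft_torque"])
E
```

```text
scene 2.6473782868353632 883
scene 0.26283992511492926 (array([ 0.5895649 ,  0.05952627, -0.09935024]), np.float64(0.9199606363785469))
side 9.718628704002775 452
side 0.6626658129171025 (array([ 0.59040129,  0.05815998, -0.06896054]), np.float64(0.9238648947951273))
[array([-11.67639886,  -0.55512076,  23.60775756]), array([-10.60744464,  -0.6154919 ,  22.76977686])] [-0.12632113  1.79389067 -0.07472207]
```

View pics/side9.png

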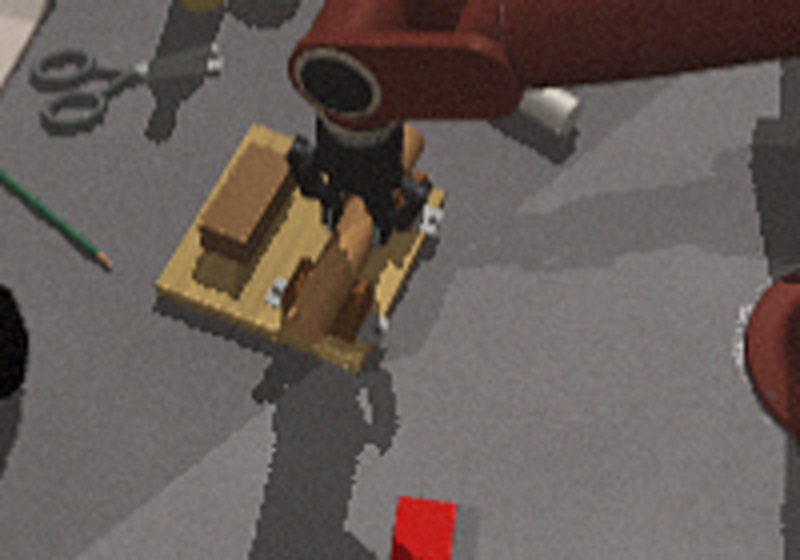

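The dowel is in both V-blocks at crop px (340,270) and the packers are still stacked at (245,200). Evening out the push.

>>> apply_moves(targets=[{"translation":[0,-0.01,0],"twist":0,"hand":0.3},{"translation":[0,0,0],"twist":0,"hand":0.3},{"translation":[0,0,0],"twist":0,"hand":0.3},{"translation":[0,0,0],"twist":0,"hand":0.3}])

```text
time: 20.2
tool_pos: [0.4748, 0.0689, 0.0759]
tool_rot: [0.001, 0.724, 0.689, 0.0]
contact_force: [-6.6, -0.4, 19.9]
gripper_width: 0.442
grasp_force: 62.3
```

>>> apply_moves(targets=[{"translation":[0,-0.01,0],"twist":0,"hand":0.3},{"translation":[0,0,0],"twist":0,"hand":0.3},{"translation":[0,0,0],"twist":0,"hand":0.3},{"translation":[0,0,0],"twist":0,"hand":0.3}])

```text
time: 20.6
tool_pos: [0.4748, 0.0689, 0.076]
tool_rot: [0.002, 0.725, 0.689, 0.001]
contact_force: [-3.3, -1.1, 16.4]
gripper_width: 0.445
grasp_force: 62.0
```

```bash
python3 - <<'E'
from m2 import *
# dowel end overhang: compare both end positions in scene mask with seat prediction
J=(.4757,.0697,-.048)
M["dowel"]=[place(cyl-[0,0,.02],(0,0,np.pi/2))+[0,0,.0603]]
for cam in("scene","side"):
    grab_frame(cam); c=get_calibration(cam); d,m=mask_near(cam,"dowel",c,(.476,.07,.07))
    ax=place(np.array([[0,y,.0603] for y in(-.12,.12)]),J); u=proj(ax,c)
    rv=np.argwhere(m)[:,::-1]; r=cv2.resize(render("dowel",J,c),(560,420)); rr=np.argwhere(r)[:,::-1]
    e=(u[1]-u[0]); k=.24/np.hypot(*e); e=e/np.hypot(*e)
    for n,v in(("mask",rv),("model",rr)): t_=(v-u.mean(0))@e; print(cam,n,np.round(np.percentile(t_,[1,99])*k*1e3,1))
s=state(); print(s["contact_force"],s["grasp_force"])
E
```

```text
scene mask [-122.8  116.7]
scene model [-122.8  119.7]
side mask [-132.8  124.8]
side model [-128.9  127.9]
[-3.33724731  0.05897475 16.23633148] 61.9605016708374
```

```bash
python3 -c "
from plant import *
print(job_done())"
```

```text
the job is handed in; nothing more can be done
None
```

The job is handed in. The loose packer is laid on the lower one, flush to about 1 mm, and released. The dowel is seated in both V-blocks, its ends equal to within a few mm, and still gripped and pressed down with about 16 N on both faces.

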